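Cover the instrument tray with its flat lid

ROBOT

A 6-joint arm with a two-finger parallel gripper is mounted at the origin on a cart in front of the work surface, level with it; the furniture and walls round the work are solid. World frame = base frame: x ahead of the robot, y to its left, z up, the work surface at z = 0. Lengths are in m, angles in rad, forces in N, time in s.
With the tool pointing down it reaches from about 0.275 to 0.75 m from the base axis. Payload 10.2 kg.
Tool frame: the origin (TCP) lies midway between the tips of the shut fingers; the grasp point (between the pads) lies 19 mm behind it; z points along the fingers, y is the line along which they close (so a half turn about z gives the same grasp; the last joint's range is limited). The gripper opens to 85 mm and grips with 20 to 120 N. Pads are 22 mm wide; open, the fingers measure 114 mm over their backs; the gripper's body (76 mm by 85 mm) begins 54 mm behind the grasp point. The pads swing forward as they close: fully open they stand 13 mm farther back than shut.
Start: joints at [-1.415, 0.313, 1.498, -0, 1.331, -0.223], TCP at [0.194, -0.488, 0.231] pointing down, gripper open.
Joint ranges: [-2.94, 2.94], [-0.97, 2.17], [0.19, 2.56], [-1.23, 4.37], [0.02, 3.11], [-2.88, 2.88]. Speed limits (rad/s): [2.39, 2.39, 3.01, 3.14, 3.14, 3.14].

INTERFACE

Orientations are given as a rotation vector (axis times angle).
In Python, from bench import sense, cams, arm gives the robot as it stands.
- The arm moves only by the tool move_arm, never from a script. Its argument "plan" is a list of rows, each a list of 3 entries, a list of its own where there are three numbers: the finger opening in mm, from 0 to 85.4, then the shift along the tool's x, y, z in mm, then the turn about the tool's z in rad. In form: [[jaw, [dx, dy, dz], roll], ...]. A call has 1 to 12 rows; each row shifts and turns the commanded pose from where the row before left it, along the tool's axes as they then stand; what a row does not reach is not made up. A row lasts 1/8 s, in which the tool goes at most 62.5 mm and 10.7 degrees, less where a joint would pass 70% of its speed; a pose out of reach is approached as far as the arm can. A call is refused whole if a number of a shift passes 62.5 or a number of a turn 0.188, either way. A call with a gripper value outside its range is refused whole. The fingers move at their own pace and stop on an object; "squeeze" is the grip in N (left out, the last holds). Time passes only in rows, so rows that do not move let the fingers close. It gives the time, the measured TCP pose, the force, the opening and the grip force at its end, in the units of the state.
- sense(): the state, without advancing time (a new reading comes with each control period).
- cams.get_image(name): name is "scene" or "top"; returns a dict with "image" (420x560x3 uint8, red, green, blue), "K" (3x3 intrinsics, pixels), "rvec" (rotation vector, rad) and "tvec" (3), from world to camera coordinates, as OpenCV has them. Camera axes: x right, y down, z forward; pixel columns grow to the right and rows downward; lengths in m; the calibration is good to about 2 mm. A picture is of the moment at which its call begins. There is no depth.
- arm.finish_job(): hands the job in; it is judged then, once.
The state is a dict: "clock": time; "q": joint angles; "dq": joint speeds; "tau": joint torques, N m; "tool_pos": TCP position; "orientation": TCP orientation; "contact_force": force on the tool from outside, world axes, zero at the start; "torque": the same for the moment, N m; "finger_gap": finger opening in m; "grasp_force": force on a finger pad.
Only numpy, scipy, OpenCV 4.12 (cv2) and the standard library are available. Lean on these libraries where they do the work, as an engineer would, in place of code of your own. Each camera call takes 0.05 s, during which the arm holds its last target. There are 200 camera calls.

TASK

Put the flat metal cover on the narrow instrument tray that holds the forceps. The cover lies too low between the side rails of the low grey riser to be taken hold of there, so slide it out over the riser's open end until it overhangs, still lying flat on the riser, then pinch the overhanging part, carry it over and lay it flat on the tray's rim so that it closes the whole opening. Do not let the cover fall to the desk, leave the things standing around where they are, and let go when done.

Things in the scene. Friction and masses are not known exactly. Their poses are not given: they have to be found in the camera images.
- cover: Flat steel cover plate, 60 wide (x) x 180 long (y) x 6 mm thick (z), 60 to 130 g, loose, no handle; ends and faces alike, so it may lie either way round. Origin at the centre of its underside. Starts flat in the riser's channel, long axis along the riser's y, its -y end 12 to 32 mm short of the open end. It tips off if over about 85 mm overhangs; 40 to 65 mm is good.
- riser: Grey low riser, 88 (x) x 270 (y) mm, fixed. Origin at the centre of its foot on the desk; flat top 60 mm above it. Rails along both long sides, 10 mm wide, 6 mm high (level with the cover's top), leave a channel 68 mm wide. The +y end has a 6 mm high lip (inner face at y = +125 mm); before it 48 to 68 mm of channel are bare at first: room to set fingertips down and push the cover's end.
- riser_end (a point): Middle of the top edge of the riser's open -y end (no rail or lip), at riser y = -135 mm, 60 mm above the desk; axes as the riser's. The cover slides out here to -y. The legs stand back 34 mm, so below the overhang is free air down to the desk.
- tray: Narrow open steel instrument tray with forceps inside, 52 wide (x) x 166 long (y) x 40 mm high, walls 3 mm, fixed. Origin at the centre of its underside on the desk; rim 40 mm above it; opening 46 x 160 mm. A bead round the rim looks 2 mm wider. The cover centred on the rim stands out 4 mm at each long side and 7 mm at each end.
- sample_cup: Bystander: clear cup with pink-capped tubes, 49 mm across, 66 mm high, loose. Origin at the centre of its underside.
- ampoule: Bystander: small clear plastic ampoule standing upright, 20 mm across, 61 mm high, loose. Origin at the centre of its underside.
- tape: Bystander: roll of tan tape lying flat, 100 mm across, 25 mm high, loose. Origin at the centre of its underside.
Mind the look-alikes: they are no part of the job. Several things have the shape of the cover; the one meant has the colours described above.

How it is judged:
On the way:
1. the cover sticks out at least 20 mm past the riser's open end while lying flat on the riser (y of cover in the frame of riser between -0.135 and -0.065 m and z of cover in the frame of riser between 0.056 and 0.064 m and x of cover in the frame of riser between -0.02 and 0.02 m and angle between cover's own z axis and vertical below 0.06 rad), for 0.2 s.
At the end, for the whole second after the job is handed in: The cover rests flat on the tray's rim (underside 37 to 44 mm above the tray's foot, level within 0.06 rad), centred within 8 mm across and 12 mm along the tray and turned from it by less than 0.1 rad (either way round), at rest and released (x of cover in the frame of tray between -0.008 and 0.008 m and y of cover in the frame of tray between -0.012 and 0.012 m and angle between the y axis of cover and the y axis of tray, either way round below 0.1 rad and angle between the z axis of cover and the z axis of tray, either way round below 0.06 rad and z of cover in the frame of tray between 0.037 and 0.044 m and linear speed of cover below 0.02 m/s and angular speed of cover below 0.1 rad/s); the robot touches nothing.
It fails at once if the cover falls to the desk (its middle lower than 20 mm) (height (world z) of cover below 0.02 m).
It fails at once if the sample cup is moved more than 30 mm (distance of sample_cup from where it was at the start of the episode above 0.03 m).
It fails at once if the ampoule is moved more than 30 mm (distance of ampoule from where it was at the start of the episode above 0.03 m).
It fails at once if the tape is moved more than 30 mm (distance of tape from where it was at the start of the episode above 0.03 m).
It also fails if it takes over 51 s, if anything falls off the work surface, if the arm or the gripper's body presses on something with over 40 N, if the wrist force passes 120 N, or if a joint passes its speed limit or range.

## Working session

There is one attempt and no reset: what is moved stays moved. The work goes in short steps, Python scripts to look and compute and a tool call to move; the robot and the scene stay as the last step left them, time stands still between calls to the robot, and variables do not carry over. Pictures are saved under pics/ and viewed, at most 10 in all, crops included, and the job is handed in when it is done.

Besides the shell and the picture viewer there is one more tool, called after "Request:" as name([rows], argument=value, ...), one row to a line, values as JSON. move_arm: Moves the arm, as the interface text tells. Its arguments: {"type":"object","properties":{"plan":{"type":"array","items":{"type":"array"}},"squeeze":{"type":"number"}},"required":["plan"]}

```bash
mkdir -p pics; cat > h.py <<'E'
import numpy as np, cv2
from bench import sense, cams, arm
from scipy.spatial.transform import Rotation as R
def cam(n):
    d=cams.get_image(n); return d
def ray(d,uv,z):
    uv=np.atleast_2d(np.array(uv,float)); M=R.from_rotvec(np.ravel(d["rvec"])).as_matrix(); t=np.ravel(d["tvec"])
    c=-M.T@t; r=np.c_[uv,np.ones(len(uv))]@np.linalg.inv(d["K"]).T@M
    return c+r*((z-c[2])/r[:,2])[:,None]
def proj(d,p):
    return cv2.projectPoints(np.atleast_2d(np.array(p,float)),np.array(d["rvec"],float),np.array(d["tvec"],float),d["K"],None)[0][:,0]
E
python3 - <<'E'
from h import *
for n in("scene","top"):
    d=cam(n); cv2.imwrite(f"pics/{n}0.png",d["image"][:,:,::-1]); 
    M=R.from_rotvec(np.ravel(d["rvec"])).as_matrix(); print(n,-M.T@np.ravel(d["tvec"]),d["K"][0,0])
    np.save(f"{n}0.npy",d,allow_pickle=True)
s=sense();print(s["clock"],s["tool_pos"],s["orientation"],s["contact_force"],s["finger_gap"])
E
```

```text
scene [-0.25612483  0.86939679  0.54867901] 395.98079664954395
top [0.30398563 0.15438739 1.41564419] 486.80961602027133
0.1 [ 0.19409999 -0.48756189  0.23082961] [-3.08436126e+00 -5.91286971e-01 -5.09996419e-05] [-0.08003367 -0.55970787 -0.59066275] 0.08553014347774962
```

View pics/top0.png

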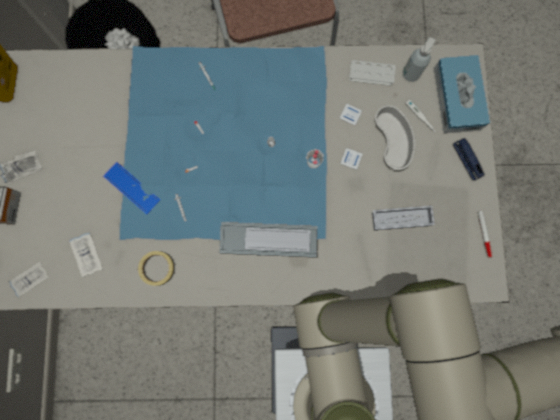

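View pics/scene0.png

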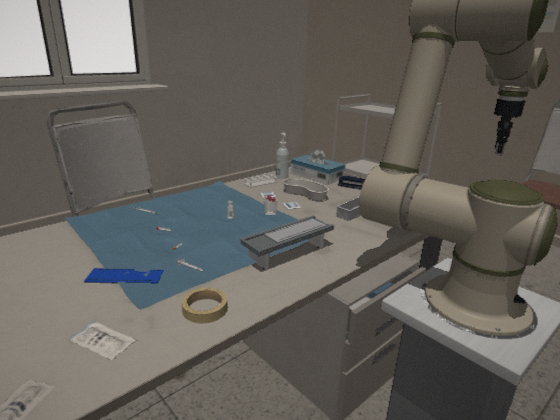

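The top view shows the riser at (269,240), with the light steel plate in its channel at (278,238) and the bare channel on the left (world +y). The tray is at (402,218), the cup at (315,158), the ampoule at (270,143) and the tape at (156,268).

Cover candidates:
- The steel plate in the riser at (278,238).
- The blue plate at (131,188).
- The paper packs at (86,255) and (28,278), which are only similar in shape.

I choose the steel plate and will check it in a close crop.

```bash
python3 - <<'E'
from h import *
d=np.load("top0.npy",allow_pickle=True).item(); im=d["image"][:,:,::-1]
a=cv2.resize(im[205:270,205:335],None,fx=6,fy=6,interpolation=cv2.INTER_CUBIC)
b=cv2.resize(im[200:235,360:445],None,fx=6,fy=6,interpolation=cv2.INTER_CUBIC)
c=np.zeros((600,780,3),np.uint8); c[:390]=a; c[390:,:510]=b
cv2.imwrite("pics/crop.png",c)
g=cv2.cvtColor(im,cv2.COLOR_BGR2GRAY); print(g[238,215:325]); print(g[218:262,280]); print(g[200:240,402]);print(g[218,365:440])
E
```

```text
[113 113 113 114 119 127 132 128 119 120 129 130 132 130 134 130 130 131
 129 132 131 133 131 127 130 130 130 131 132 140 156 167 168 169 168 168
 168 168 166 167 166 168 168 166 165 166 167 164 167 164 166 166 165 167
 167 167 167 167 164 166 166 163 165 166 164 163 165 164 168 164 164 163
 166 165 165 165 163 164 165 163 165 165 165 163 163 163 164 164 164 163
 164 165 160 160 143 130 125 125 126 127 124 113 108 112 119 120 120 118
 122 124]
[111 115 111 113 111 114 116 121 123 117 124 139 150 149 156 164 164 164
 164 164 163 166 166 163 162 165 167 166 165 158 146 149 142 132 125 124
 125 127 140 147 150 148 150 148]
[138 137 137 136 136 135 135 135 133 117 102 123 148 156 152 139 134 142
 154 153 150 144 149 154 151 144 133 111 107 127 136 138 139 139 136 137
 135 139 137 136]
[150 147 147 149 150 147 135 111 102 129 152 158 156 155 156 156 156 156
 155 156 157 151 148 146 144 140 137 141 149 151 150 149 150 154 156 154
 155 154 154 152 153 154 154 154 152 152 152 154 150 147 146 145 146 151
 151 153 153 154 153 155 154 154 144 121  88  79 104 139 146 137 137 140
 137 138 138]
```

View pics/crop.png

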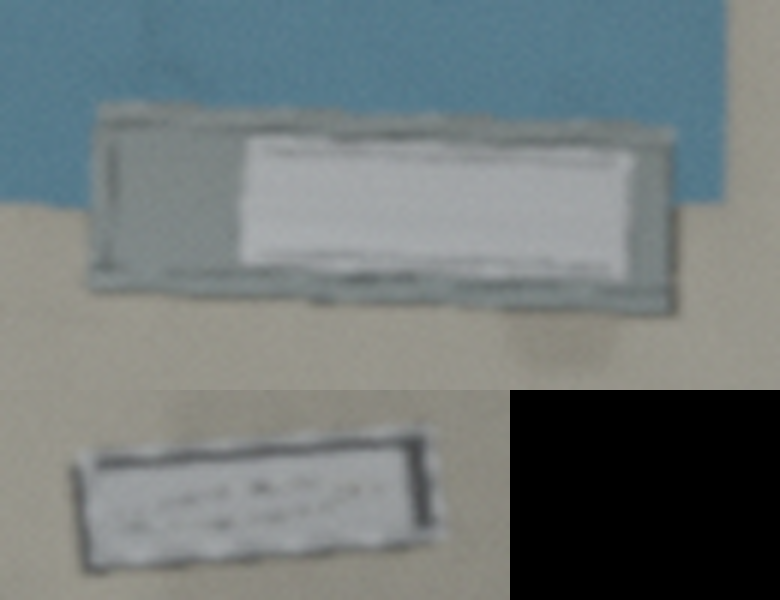

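The crop confirms it: a bright steel plate lies in the grey riser, its right end about 8 px short of the open end and bare channel on its left. The tray with forceps has corners near (373,212), (432,207), (433,225) and (375,230). Next I'll measure both.

```bash
cat >> h.py <<'E'
def cover(d,box,thr=148,z=0.066):
    x0,y0,x1,y1=box; im=d["image"]; k=4
    a=cv2.resize(im[y0:y1,x0:x1],None,fx=k,fy=k,interpolation=cv2.INTER_CUBIC)
    g=cv2.cvtColor(a,cv2.COLOR_RGB2GRAY); s=a.max(2).astype(int)-a.min(2)
    m=((g>thr)&(s<18)).astype(np.uint8); m=cv2.morphologyEx(m,cv2.MORPH_OPEN,np.ones((25,25)))
    c=max(cv2.findContours(m,0,2)[0],key=cv2.contourArea)[:,0]
    w=ray(d,(c+0.5)/k-0.5+[x0,y0],z)[:,:2]
    (cx,cy),(a_,b_),_=r=cv2.minAreaRect((w*1000).astype(np.float32))
    return r,cv2.boxPoints(r)
E
python3 - <<'E'
from h import *
d=np.load("top0.npy",allow_pickle=True).item()
print(np.round(R.from_rotvec(np.ravel(d["rvec"])).as_matrix(),3).tolist(), d["K"].tolist())
for t in(145,150,154): print(cover(d,(236,215,330,265),t))
# riser outer corners from crop px
pc=np.array([[98,103],[672,128],[676,312],[90,290]])/6+[205,205]-.4
print(ray(d,pc,.066)[:,:2]*1000)
pt=np.array([[78,462],[430,432],[438,538],[90,566]])/6+[360,135]-.4
print(ray(d,pt,.040)[:,:2]*1000)
for n,uv,z in(("cup",(315,158),.066),("amp",(270,143),.06),("tape",(156,268),.02)):print(n,ray(d,uv,z)[:,:2]*1000)
b=cv2.resize(d["image"][200:238,364:442,::-1],None,fx=10,fy=10,interpolation=cv2.INTER_CUBIC); cv2.imwrite("pics/tray.png",b)
E
```

```text
[[-0.014, -1.0, -0.002], [-0.983, 0.014, -0.185], [0.185, -0.0, -0.983]] [[486.80961602027133, 0.0, 274.8819295735288], [0.0, 486.80961602027133, 202.5316409706408], [0.0, 0.0, 1.0]]
(((454.0741882324219, 150.08822631835938), (178.4172821044922, 58.54719924926758), 86.93138122558594), array([[420.06705 ,  62.574577],
       [478.5303  ,  59.440422],
       [488.08133 , 237.60187 ],
       [429.61807 , 240.73602 ]], dtype=float32))
(((452.8542175292969, 150.30178833007812), (176.244140625, 50.91773986816406), 89.17008209228516), array([[426.1216  ,  62.557724],
       [477.03403 ,  61.820206],
       [479.58682 , 238.04585 ],
       [428.6744  , 238.78337 ]], dtype=float32))
(((454.044921875, 150.76174926757812), (175.4310302734375, 45.55556106567383), 88.06767272949219), array([[428.32242 ,  63.864166],
       [473.85208 ,  62.328064],
       [479.76743 , 237.65933 ],
       [434.23776 , 239.19543 ]], dtype=float32))
[[505.55068436 305.94444952]
 [489.89775757  38.41055735]
 [404.45818433  39.13459032]
 [418.45061708 309.0831373 ]]
[[ 532.53712943 -125.40286929]
 [ 544.61961264 -294.34630919]
 [ 493.47230113 -294.37966096]
 [ 482.48139571 -128.52447874]]
cup [[686.51621781  37.09785696]]
amp [[735.19098289 165.7359769 ]]
tape [[382.13331511 495.1595821 ]]
```

View pics/tray.png

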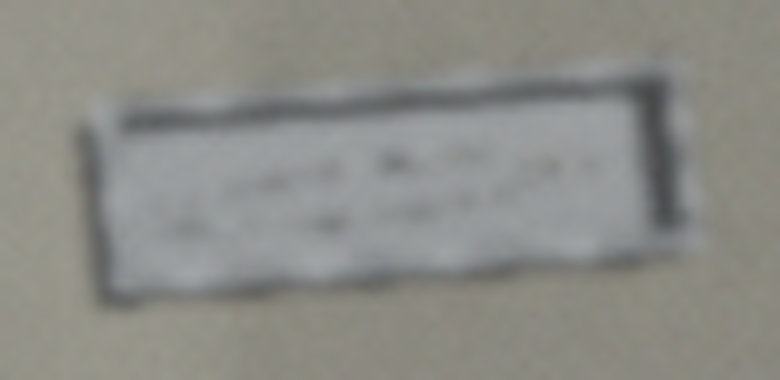

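```bash
python3 - <<'E'
from h import *
d=np.load("top0.npy",allow_pickle=True).item()
p=ray(d,np.array([[92,103],[680,63],[697,248],[110,292]])/10+[364,200]-.45,.040)[:,:2]*1000
print(p,p.mean(0),np.linalg.norm(p-np.roll(p,-1,0),axis=1)); v=(p[0]+p[3]-p[1]-p[2]);print("tray y-axis angle from world y",np.arctan2(-v[0],v[1]))
E
```

```text
[[ 537.61336336 -126.09338364]
 [ 546.7921714  -295.31947251]
 [ 493.20608058 -296.21221414]
 [ 483.00853975 -128.40965483]] [ 515.15503877 -211.50868128] [169.47483491  53.59352682 168.11213147  54.65392825]
tray y-axis angle from world y 0.05742847982233426
```

The tray's rim measures 169 x 54 mm, centred at (515,-211) with yaw +0.057. The riser is centred at (454.5,173) with yaw -0.055, and the cover's end is about 22 mm short of the open end. I'll turn the tool and travel to the bare channel.

Request:
move_arm([
  [0,[0,0,0],-0.162],
  [0,[0,0,0],-0.162],
  [0,[0,0,0],-0.162],
  [0,[0,0,0],-0.162],
  [0,[0,0,0],-0.163],
  [0,[0,0,0],-0.163],
  [0,[0,0,0],-0.163],
  [0,[55,30,0],0],
  [0,[55,30,0],0],
  [0,[55,30,0],0],
  [0,[55,30,0],0],
  [0,[55,30,0],0],
])

```text
clock: 1.6
tool_pos: [0.3592, -0.2202, 0.2312]
orientation: [-2.282, -2.159, -0.0]
contact_force: [0.5, -0.2, -0.4]
finger_gap: -0.0001
grasp_force: 0.0
```

Request:
move_arm([
  [0,[55,20,0],0],
  [0,[55,10,0],0],
  [0,[55,10,0],0],
  [0,[55,10,0],0],
  [0,[55,10,0],0],
  [0,[55,10,0],0],
  [0,[55,4,0],0],
  [0,[55,0,0],0],
  [0,[55,0,0],0],
  [0,[0,0,0],0],
  [0,[0,0,0],0],
])

```text
clock: 2.98
tool_pos: [0.4596, 0.2677, 0.2309]
orientation: [-2.281, -2.16, 0.001]
contact_force: [-0.1, 0.1, -0.2]
finger_gap: -0.0001
grasp_force: 0.0
```

Request:
move_arm([
  [0,[0,0,50],0],
  [0,[0,0,50],0],
  [0,[0,0,40],0],
  [0,[0,0,15],0],
  [0,[0,0,0],0],
  [0,[0,0,0],0],
])

```text
clock: 3.72
tool_pos: [0.4607, 0.2681, 0.0779]
orientation: [2.281, 2.158, 0.004]
contact_force: [0.2, 1.0, 0.1]
finger_gap: 0.0001
grasp_force: 0.0
```

```bash
python3 - <<'E'
from h import *
d=cam("scene"); t=cam("top")
a=cv2.resize(d["image"][170:280,220:350,::-1],None,fx=3.5,fy=3.5,interpolation=cv2.INTER_CUBIC)
b=cv2.resize(t["image"][200:280,205:335,::-1],None,fx=2.6,fy=2.6,interpolation=cv2.INTER_CUBIC)
c=np.zeros((a.shape[0],800,3),np.uint8); c[:,:a.shape[1]]=a; c[:b.shape[0],455:455+b.shape[1]]=b; cv2.imwrite("pics/p1.png",c)
E
```

```text
(no output)
```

View pics/p1.png

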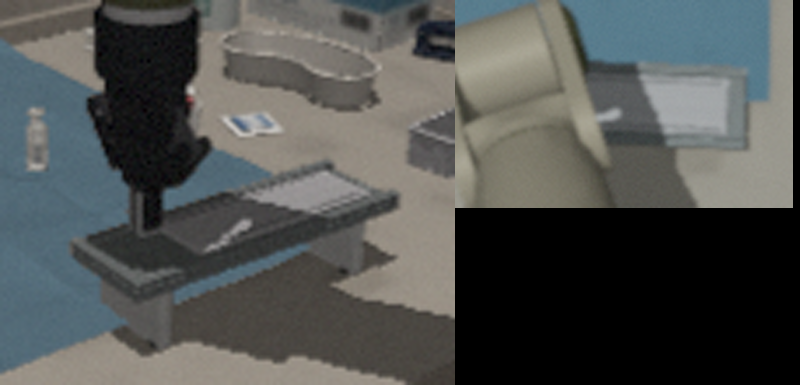

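The left half of the picture (scene view) shows the shut fingertips at about (150,232), over the bare channel between the lip and the cover's +y end. In the top view the arm hides that spot. I'll lower the last bit.

Request:
move_arm([
  [0,[0,0,8],0],
  [0,[0,0,5],0],
  [0,[0,0,3],0],
  [0,[0,0,0],0],
  [0,[0,0,0],0],
])

```text
clock: 4.45
tool_pos: [0.4597, 0.2681, 0.0602]
orientation: [-2.282, -2.16, 0.0]
contact_force: [-0.6, -0.5, 0.4]
finger_gap: -0.0002
grasp_force: 0.0
```

Request:
move_arm([
  [0,[0,0,-1.5],0],
  [0,[-8,0,0],0],
  [0,[-8,0,0],0],
  [0,[-8,0,0],0],
  [0,[-8,0,0],0],
  [0,[-8,0,0],0],
  [0,[-8,0,0],0],
  [0,[-8,0,0],0],
  [0,[-8,0,0],0],
  [0,[-6,0,0],0],
  [0,[0,0,0],0],
])

```text
clock: 5.82
tool_pos: [0.4559, 0.1978, 0.0618]
orientation: [2.282, 2.159, -0.0]
contact_force: [-0.3, 1.1, -0.3]
finger_gap: -0.0
grasp_force: 0.0
```

```bash
python3 - <<'E'
from h import *
d=cam("scene"); t=cam("top")
a=cv2.resize(d["image"][170:280,220:350,::-1],None,fx=3.5,fy=3.5,interpolation=cv2.INTER_CUBIC)
b=cv2.resize(t["image"][200:280,250:380,::-1],None,fx=2.6,fy=2.6,interpolation=cv2.INTER_CUBIC)
c=np.zeros((a.shape[0],800,3),np.uint8); c[:,:a.shape[1]]=a; c[:b.shape[0],455:455+b.shape[1]]=b; cv2.imwrite("pics/p2.png",c)
np.save("top2.npy",t,allow_pickle=True);print(sense()["tool_pos"],sense()["contact_force"])
E
```

```text
[0.4559283  0.1982163  0.06183602] [ 0.05386778  0.29749472 -0.03801374]
```

View pics/p2.png

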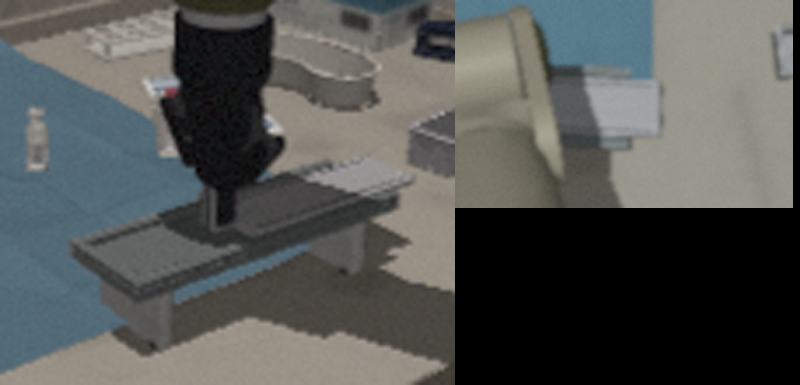

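The cover now overhangs about 32 mm: in the top crop its end is at x=660 and the riser's end at 630. The scene view shows it flat with the fingers right behind it. I'll push 26 mm more.

Request:
move_arm([
  [0,[-7,0,0],0],
  [0,[-7,0,0],0],
  [0,[-7,0,0],0],
  [0,[-5,0,0],0],
  [0,[0,0,0],0],
  [0,[0,0,0],0],
])

```text
clock: 6.68
tool_pos: [0.4544, 0.1722, 0.0618]
orientation: [-2.282, -2.159, 0.0]
contact_force: [-0.1, -0.4, 0.5]
finger_gap: 0.0002
grasp_force: 0.0
```

```bash
python3 - <<'E'
from h import *
t=cam("top"); np.save("top3.npy",t,allow_pickle=True); im=t["image"]; g=cv2.cvtColor(im,cv2.COLOR_RGB2GRAY)
for r in(232,238,244,250): print(r,g[r,300:352])
for c in(326,334): print(c,g[222:264,c])
b=cv2.resize(im[210:270,270:370,::-1],None,fx=8,fy=8,interpolation=cv2.INTER_CUBIC); cv2.imwrite("pics/p3.png",b)
E
```

```text
232 [ 79  81  83  79  80  76  79  83  98 126 142 145 142 145 149 150 147 149
 149 148 144 147 149 150 153 152 151 152 151 150 151 151 149 148 146 148
 152 149 147 149 150 146 150 150 150 149 151 151 151 149 150 150]
238 [ 91  88  91  90  89  90  91  92  92 112 140 159 162 164 161 163 163 162
 162 163 162 163 164 163 161 162 163 161 161 162 163 163 162 161 159 159
 157 139 127 137 147 151 151 150 150 150 149 149 149 146 150 145]
244 [ 90  88  88  89  89  88  88  91  91  88  89 107 133 153 161 162 162 161
 162 163 159 161 161 162 162 163 161 163 162 162 162 161 161 161 162 160
 154 140 138 146 147 151 149 150 148 151 150 148 149 152 149 147]
250 [ 96  79  80  82  83  84  85  84  86  87  84  86  99 130 144 146 146 144
 145 146 145 146 144 143 145 148 148 145 148 143 145 144 145 150 153 160
 156 139 131 141 150 148 149 149 147 148 149 149 151 148 148 150]
326 [132 131 132 132 135 135 136 132 139 151 151 147 157 163 162 161 163 162
 164 162 162 161 161 160 162 163 165 158 148 146 143 146 149 149 149 147
 148 148 150 150 149 150]
334 [149 148 148 149 149 148 150 147 143 142 146 145 154 161 160 162 159 161
 164 163 162 161 162 162 161 164 162 159 153 158 151 131 141 149 151 149
 150 150 150 150 150 152]
```

View pics/p3.png

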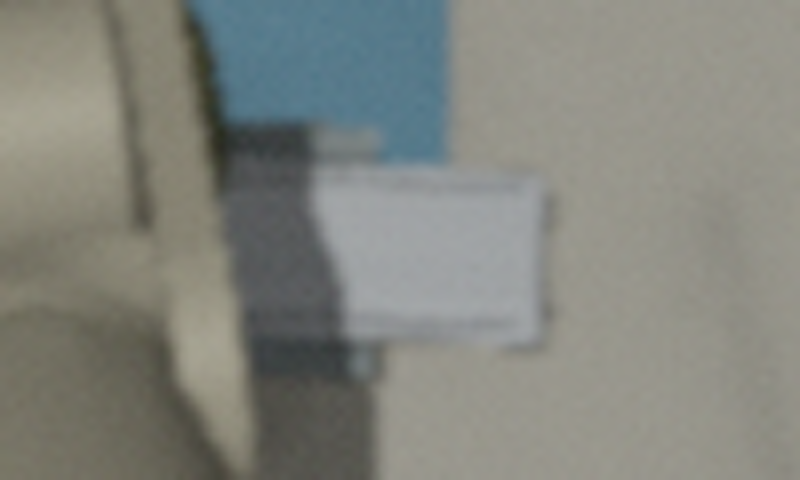

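```bash
python3 - <<'E'
from h import *
t=np.load("top3.npy",allow_pickle=True).item()
f=lambda p,z=.066:ray(t,np.array(p)/8+[270,210]-.45,z)[:,:2]*1000
print(f([[543,178],[540,348],[380,166],[380,341],[545,178],[547,346]]))
print("riser end",f([[380,130],[376,378]],.066))
E
```

```text
[[472.56221676 -19.15070354]
 [413.45756103 -15.87003925]
 [477.59509051  37.52413867]
 [416.66855303  39.36444861]
 [472.55212576 -19.84758858]
 [414.11276519 -18.31580692]]
riser end [[490.25525556  37.14173342]
 [403.93607062  41.13050141]]
```

The overhang is about 57 mm; the cover's end is at (443,-18) and the riser's edge at y=39. I'll lift off and go open above the overhang, at about (445,20).

Request:
move_arm([
  [0,[3,0,0],0],
  [0,[0,0,-40],0],
  [40,[0,0,-40],0],
  [85,[-25,0,0],0],
  [85,[-50,0,0],0],
  [85,[-50,0,0],0],
  [85,[-30,-1,0],0],
  [85,[0,0,0],0],
  [85,[0,0,0],0],
  [85,[0,0,0],0],
])

```text
clock: 7.98
tool_pos: [0.4451, 0.0214, 0.1418]
orientation: [-2.28, -2.161, -0.0]
contact_force: [-0.2, 0.1, 0.6]
finger_gap: 0.0851
grasp_force: 0.0
```

```bash
python3 - <<'E'
from h import *
s=sense();print(s["finger_gap"],s["tool_pos"]); d=cam("scene")
cv2.imwrite("pics/p4.png",cv2.resize(d["image"][120:280,240:400,::-1],None,fx=3.7,fy=3.7,interpolation=cv2.INTER_CUBIC))
E
```

```text
0.08514808733213793 [0.44513281 0.02142626 0.14177417]
```

View pics/p4.png

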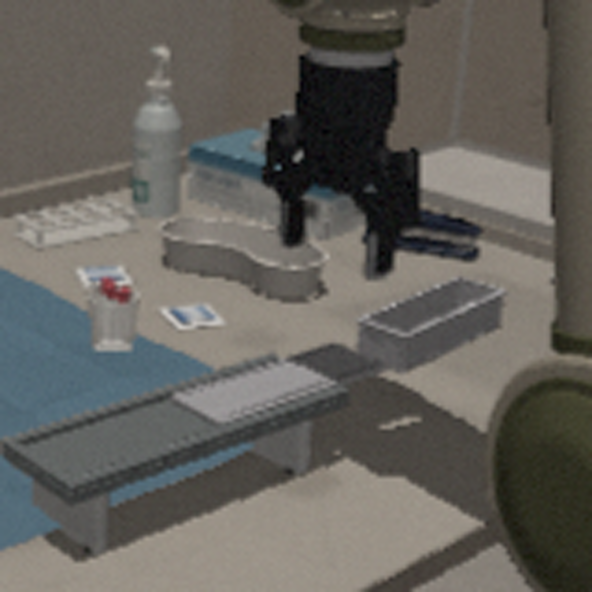

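The open fingers, at (290,225) and (378,262), straddle the shaded overhang at (335,360), clear of everything. The tray at (432,322) is in plain view. Descending.

Request:
move_arm([
  [85,[0,0,40],0],
  [85,[0,0,35],0],
  [85,[0,0,20],0],
  [85,[0,0,9],0],
  [85,[0,0,0],0],
  [85,[0,0,0],0],
])

```text
clock: 8.78
tool_pos: [0.4456, 0.0206, 0.0385]
orientation: [2.28, 2.159, 0.001]
contact_force: [1.4, 0.0, 0.5]
finger_gap: 0.0849
grasp_force: 0.0
```

Request:
move_arm([
  [72,[0,0,0],0],
  [66,[0,0,0],0],
  [62,[0,0,0],0],
  [55,[0,0,0],0],
  [50,[0,0,0],0],
  [50,[0,0,0],0],
  [50,[0,0,0],0],
], squeeze=70)

```text
clock: 9.65
tool_pos: [0.4452, 0.0205, 0.0382]
orientation: [2.281, 2.16, 0.0]
contact_force: [-2.9, -0.3, 4.9]
finger_gap: 0.0584
grasp_force: 73.2
```

Request:
move_arm([
  [50,[0,0,0],0],
  [50,[0,0,-3],0],
  [50,[0,0,-6],0],
  [50,[0,0,-10],0],
  [50,[0,0,-15],0],
  [50,[0,0,-15],0],
  [50,[0,0,-10],0],
  [50,[0,0,0],0],
  [50,[0,0,0],0],
], squeeze=95)

```text
clock: 10.78
tool_pos: [0.4448, 0.0206, 0.0964]
orientation: [-2.281, -2.159, 0.001]
contact_force: [-0.6, 0.7, -1.1]
finger_gap: 0.0579
grasp_force: 101.2
```

```bash
python3 - <<'E'
from h import *
d=cam("scene"); t=cam("top"); np.save("top5.npy",t,allow_pickle=True)
a=cv2.resize(d["image"][140:270,240:390,::-1],None,fx=3.4,fy=3.4,interpolation=cv2.INTER_CUBIC)
b=cv2.resize(t["image"][190:270,230:350,::-1],None,fx=2.4,fy=2.4,interpolation=cv2.INTER_CUBIC)
c=np.zeros((a.shape[0],800,3),np.uint8); c[:,:a.shape[1]]=a; c[:b.shape[0],511:511+b.shape[1]]=b; cv2.imwrite("pics/p5.png",c)
E
```

```text
(no output)
```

View pics/p5.png

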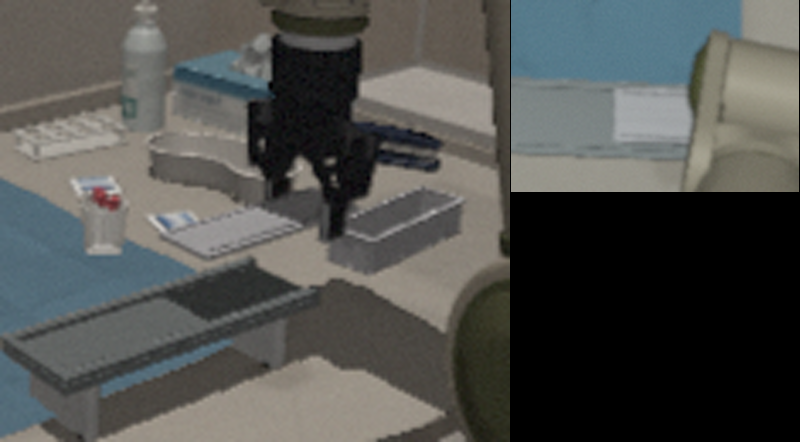

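The cover is held well clear of the riser and looks level. Its rear end is at (208,255) in the scene crop and at x=613 in the top crop. I'll check its tilt and offset numerically by rays from both views.

```bash
python3 - <<'E'
from h import *
d=cam("scene"); t=cam("top"); np.save("scene5.npy",d,allow_pickle=True)
y=np.array([.055,.998]);x=np.array([.998,-.055]);c=np.array([448.1,71.8])
P=[np.r_[c+90*y+s*30*x,124.2]/1000 for s in(1,-1)]
print("pred scene",proj(d,P),"in crop",(proj(d,P)-[240,140])*3.4); print("pred top",proj(t,P))
g=cv2.cvtColor(t["image"],cv2.COLOR_RGB2GRAY)
for r in(230,236,243):print(r,g[r,264:282])
for k in(280,295):print(k,g[218:258,k])
a=d["image"][140:270,240:390]; g=cv2.cvtColor(a,cv2.COLOR_RGB2GRAY)
k=4;G=cv2.resize(g,None,fx=k,fy=k,interpolation=cv2.INTER_CUBIC); m=(G>0)*0
# cover region by brightness connected to a seed
sd=np.array([215,232])/3.4; print("seed",g[int(sd[1]),int(sd[0])])
m=np.zeros((G.shape[0]+2,G.shape[1]+2),np.uint8); cv2.floodFill(cv2.GaussianBlur(G,(0,0),3),m,tuple(int(v*k) for v in sd),255,12,12,4|cv2.FLOODFILL_FIXED_RANGE|cv2.FLOODFILL_MASK_ONLY|(255<<8))
cc=max(cv2.findContours(m[1:-1,1:-1],0,2)[0],key=cv2.contourArea); ap=cv2.approxPolyDP(cc,8,True)[:,0]; print("contour scene px",(ap/k+[240,140]).round(1).tolist())
E
```

```text
pred scene [[285.16292036 207.84350741]
 [299.45260687 214.85132406]] in crop [[153.55392924 230.66792518]
 [202.13886336 254.49450181]]
pred top [[273.02128468 226.14905591]
 [272.08116678 248.5537369 ]]
230 [129 126 128 127 126 126 124 126 133 151 163 164 165 164 165 164 163 160]
236 [131 127 128 129 129 129 129 125 137 151 165 165 165 166 164 164 165 165]
243 [131 129 129 129 129 129 129 129 139 154 165 168 168 171 169 168 169 170]
280 [115 114 113 111 116 116 116 122 135 148 144 153 163 164 165 165 165 165
 165 167 166 164 165 166 169 169 170 163 153 162 157 127 120 127 125 128
 124 129 139 147]
295 [113 112 112 114 114 113 116 122 135 152 154 150 155 163 162 166 164 161
 162 165 164 164 162 162 165 166 168 166 159 148 143 127 121 124 121 122
 131 125 114 123]
seed 151
contour scene px [[240.0, 186.8], [240.0, 190.5], [262.0, 201.5], [266.8, 194.8], [271.0, 194.5], [278.5, 201.8], [278.2, 209.2], [298.0, 218.2], [286.5, 211.5], [285.8, 208.2], [301.0, 214.2], [323.8, 205.2], [313.2, 201.8], [295.2, 207.0], [307.0, 200.0], [281.8, 193.2], [280.0, 183.5], [252.2, 189.2]]
```

The measured corners match the prediction to about 1 px, so the cover is level and its centre is 51 mm from the TCP along the tool's +x. Carrying it over to the tray.

Request:
move_arm([
  [50,[0,0,0],-0.056],
  [50,[0,0,0],-0.056],
  [50,[-18,4,0],0],
  [50,[-32,7,0],0],
  [50,[-36,7,0],0],
  [50,[-42,8,0],0],
  [50,[-42,8,0],0],
  [50,[-42,8,0],0],
  [50,[-32,7,0],0],
  [50,[-24,4,0],0],
  [50,[-14,3,0],0],
  [50,[-5,0,0],0],
])

```text
clock: 12.48
tool_pos: [0.5172, -0.2636, 0.0965]
orientation: [-2.158, -2.282, 0.0]
contact_force: [-0.3, 0.9, -0.3]
finger_gap: 0.0582
grasp_force: 101.2
```

Request:
move_arm([
  [50,[0,0,10],0],
  [50,[0,0,18],0],
  [50,[0,0,16],0],
  [50,[0,0,10],0],
  [50,[0,0,6],0],
  [50,[0,0,0],0],
  [50,[0,0,0],0],
])

```text
clock: 13.35
tool_pos: [0.5176, -0.263, 0.0372]
orientation: [2.157, 2.283, 0.0]
contact_force: [0.7, -0.5, -0.8]
finger_gap: 0.0577
grasp_force: 101.2
```

```bash
python3 - <<'E'
from h import *
d=cam("scene"); t=cam("top"); np.save("scene6.npy",d,allow_pickle=True); np.save("top6.npy",t,allow_pickle=True)
s=sense(); print(s["tool_pos"],s["orientation"],s["finger_gap"])
r=s["orientation"]; M=R.from_rotvec(r).as_matrix(); c=s["tool_pos"]*1000+M@[51.3,.5,-21.8-6]; print("cover top centre",c)
P=[(c+M@[a*90,b*30,0])/1000 for a,b in((1,1),(1,-1),(-1,-1),(-1,1))]
print("pred scene",proj(d,P).round(1).tolist(),"top",proj(t,P).round(1).tolist())
T=np.array([515.2,-211.5,40]);ty=np.array([-.057,.998,0]);tx=np.array([.998,.057,0])
print("tray rim scene",proj(d,[(T+a*84*ty+b*27*tx)/1000 for a,b in((1,1),(1,-1),(-1,-1),(-1,1))]).round(1).tolist())
a=cv2.resize(d["image"][150:240,310:430,::-1],None,fx=6,fy=6,interpolation=cv2.INTER_CUBIC); cv2.imwrite("pics/p6.png",a)
g=cv2.cvtColor(t["image"],cv2.COLOR_RGB2GRAY)
for r in(212,218,224):print(r,g[r,362:385])
for k in(378,385):print(k,g[198:240,k])
E
```

```text
[ 0.51756299 -0.26299523  0.03724874] [2.15670087e+00 2.28314203e+00 1.38687495e-04] 0.057900264595720174
cover top centre [ 515.12323537 -211.7349771    65.01947454]
pred scene [[333.5, 199.2], [348.2, 204.2], [377.7, 191.7], [363.4, 187.4]] top [[372.3, 207.6], [374.7, 228.6], [438.7, 224.1], [435.9, 203.1]]
tray rim scene [[334.7, 205.9], [347.7, 210.5], [375.1, 198.4], [362.4, 194.4]]
212 [149 150 150 149 152 151 151 149 141 122 109 134 153 159 158 159 158 157
 159 160 157 158 156]
218 [149 151 150 149 150 151 148 149 149 137 114 115 138 155 160 159 158 157
 157 156 155 158 159]
224 [150 149 150 151 150 152 151 153 152 146 131 118 130 152 160 161 159 161
 161 157 157 154 153]
378 [150 150 149 149 149 148 149 149 149 152 148 140 148 157 158 160 158 157
 158 161 158 156 157 159 158 160 159 152 145 142 121 103 127 144 150 152
 151 151 151 151 148 146]
385 [147 146 146 147 147 147 148 144 144 149 145 151 157 158 158 157 158 157
 159 158 157 156 156 159 158 159 151 139 150 148 114 108 135 147 148 145
 146 145 145 146 147 147]
```

```bash
python3 - <<'E'
from h import *
d=np.load("scene6.npy",allow_pickle=True).item(); t=np.load("top6.npy",allow_pickle=True).item(); t0=np.load("top0.npy",allow_pickle=True).item()
p4=cv2.imread("pics/p4.png"); k=6
def draw(im,uv,col):
    for q in uv: cv2.drawMarker(im,tuple(int(v) for v in q),col,cv2.MARKER_CROSS,9,1)
    return im
rim=np.array([[334.7,205.9],[347.7,210.5],[375.1,198.4],[362.4,194.4]])
cs=np.array([[333.5,199.2],[348.2,204.2],[377.7,191.7],[363.4,187.4]]); ct=np.array([[372.3,207.6],[374.7,228.6],[438.7,224.1],[435.9,203.1]])
A=cv2.resize(p4,None,fx=k/3.7,fy=k/3.7,interpolation=cv2.INTER_CUBIC)[int(65*k):int(110*k),int(85*k):int(150*k)]
A=draw(np.ascontiguousarray(A),(rim+.5-[325,185])*k,(0,0,255))
B=cv2.resize(d["image"][175:220,325:390,::-1],None,fx=k,fy=k,interpolation=cv2.INTER_CUBIC); draw(B,(cs+.5-[325,175])*k,(0,0,255)); draw(B,(rim+.5-[325,175])*k,(0,255,0))
C=cv2.resize(t["image"][195:240,365:447,::-1],None,fx=k,fy=k,interpolation=cv2.INTER_CUBIC); draw(C,(ct+.5-[365,195])*k,(0,0,255))
o=np.zeros((560,790,3),np.uint8); o[:270,:390]=A; o[:270,395:785]=B; o[280:550,:492]=C; cv2.imwrite("pics/p7.png",o)
E
```

```text
(no output)
```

View pics/p7.png

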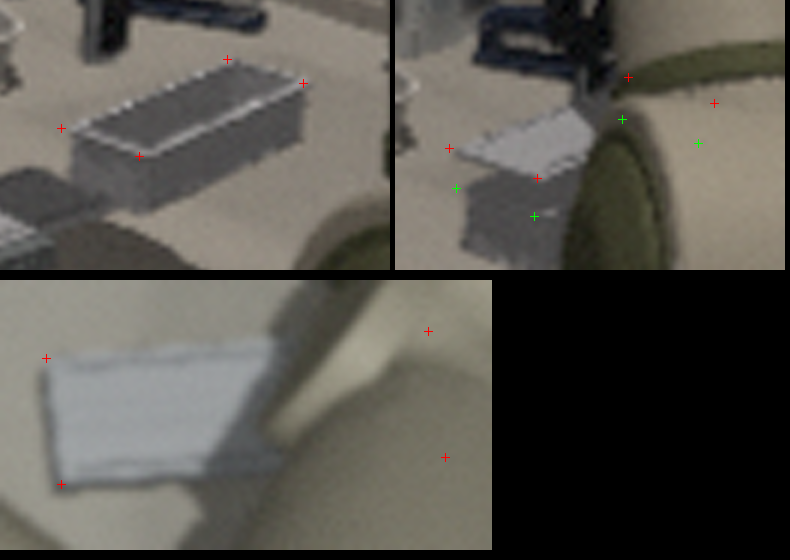

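The left panel shows the tray rim and the right panel the held cover. Both sit the same roughly +1 px from their predictions, which is a calibration bias. So the cover lies over the tray to within about 2 mm, and the tray is slightly toward -y. The bottom panel (top view) agrees. I'll shift 1 mm and lower.

Request:
move_arm([
  [50,[-1,0,6],0],
  [50,[0,0,5],0],
  [50,[0,0,3],0],
  [50,[0,0,2],0],
  [50,[0,0,1],0],
  [50,[0,0,0],0],
  [50,[0,0,0],0],
])

```text
clock: 14.32
tool_pos: [0.5175, -0.2639, 0.0199]
orientation: [2.157, 2.284, 0.0]
contact_force: [0.6, -0.8, -1.0]
finger_gap: 0.0579
grasp_force: 101.2
```

Request:
move_arm([
  [50,[0,0,1],0],
  [50,[0,0,0],0],
  [50,[0,0,0],0],
])

```text
clock: 14.7
tool_pos: [0.5175, -0.2638, 0.0188]
orientation: [2.157, 2.284, 0.0]
contact_force: [-0.3, 0.3, -1.1]
finger_gap: 0.0576
grasp_force: 101.2
```

Request:
move_arm([
  [50,[0,0,0.7],0],
  [50,[0,0,0],0],
  [50,[0,0,0],0],
])

```text
clock: 15.08
tool_pos: [0.5175, -0.2639, 0.0187]
orientation: [2.157, 2.284, -0.0]
contact_force: [-2.0, 1.8, 5.0]
finger_gap: 0.0579
grasp_force: 101.7
```

Request:
move_arm([
  [50,[0,0,0.7],0],
  [50,[0,0,0],0],
  [50,[0,0,0],0],
])

```text
clock: 15.45
tool_pos: [0.5175, -0.2639, 0.0186]
orientation: [2.157, 2.284, -0.0]
contact_force: [-5.5, 3.3, 11.3]
finger_gap: 0.0575
grasp_force: 102.3
```

Contact with the rim is at z=18.7 mm, as expected. I'll ease off, open and lift away.

Request:
move_arm([
  [50,[0,0,-0.8],0],
  [50,[0,0,0],0],
  [62,[0,0,0],0],
  [70,[0,0,0],0],
  [80,[0,0,0],0],
  [85,[0,0,0],0],
  [85,[0,0,0],0],
  [85,[0,0,-10],0],
  [85,[0,0,-30],0],
  [85,[0,0,-50],0],
  [85,[0,0,-50],0],
  [85,[0,0,0],0],
])

```text
clock: 16.95
tool_pos: [0.5188, -0.2648, 0.1629]
orientation: [2.151, 2.278, 0.001]
contact_force: [-0.4, 0.2, -0.3]
finger_gap: 0.0847
grasp_force: 0.0
```

Request:
move_arm([
  [85,[-45,0,-20],0],
  [85,[-55,-20,0],0],
  [85,[-55,-20,0],0],
  [85,[-55,-30,0],0],
  [85,[-40,-20,0],0],
  [85,[0,0,0],0],
  [85,[0,0,0],0],
])

```text
clock: 17.82
tool_pos: [0.442, -0.5178, 0.1776]
orientation: [-2.156, -2.283, -0.001]
contact_force: [-0.1, -0.8, 0.0]
finger_gap: 0.0847
grasp_force: 0.0
```

```bash
python3 - <<'E'
from h import *
d=cam("scene"); t=cam("top"); np.save("scene8.npy",d,allow_pickle=True); np.save("top8.npy",t,allow_pickle=True)
s=sense(); print(s["tool_pos"],s["contact_force"],s["finger_gap"])
T=np.array([515.2,-211.5,46]);ty=np.array([-.057,.998,0]);tx=np.array([.998,.057,0])
P=[(T+a*90*ty+b*30*tx)/1000 for a,b in((1,1),(1,-1),(-1,-1),(-1,1))]
print("pred scene",proj(d,P).round(1).tolist(),"top",proj(t,P).round(1).tolist())
for th in(145,150): print(cover(t,(362,195,447,242),th,.046))
g=cv2.cvtColor(t["image"],cv2.COLOR_RGB2GRAY)
for r in(214,218,222):print(r,g[r,364:380],g[r,426:446])
for k in(385,402,420):print(k,g[200:240,k])
E
```

```text
[ 0.44253602 -0.51733584  0.17814883] [-0.64553763  0.87694344 -0.36942645] 0.0846415851071321
pred scene [[333.0, 204.4], [347.6, 209.5], [377.0, 196.7], [362.8, 192.3]] top [[371.0, 208.7], [373.3, 229.5], [436.4, 225.0], [433.6, 204.3]]
(((516.5109252929688, -213.04881286621094), (44.469261169433594, 176.9014892578125), 3.73109769821167), array([[ 488.5676 , -126.23244],
       [ 500.07928, -302.75897],
       [ 544.4542 , -299.86517],
       [ 532.94257, -123.33865]], dtype=float32))
(((515.9558715820312, -211.74432373046875), (41.7272834777832, 172.5306396484375), 3.5232651233673096), array([[ 489.83032, -126.9242 ],
       [ 500.43298, -299.12875],
       [ 542.0814 , -296.56445],
       [ 531.47876, -124.35989]], dtype=float32))
214 [148 148 148 148 150 149 141 132 143 151 156 155 154 156 156 155] [154 154 154 154 152 152 153 153 149 140 136 135 137 135 136 136 138 138
 134 137]
218 [147 149 146 149 146 147 146 137 132 141 154 155 156 156 156 156] [151 150 152 153 153 152 150 152 151 150 143 140 136 138 138 135 136 137
 136 136]
222 [147 149 150 146 148 150 147 141 131 138 151 157 156 156 157 157] [146 144 148 146 144 144 142 142 148 148 143 135 136 132 133 132 134 133
 134 133]
385 [143 145 145 146 146 144 142 145 146 143 146 150 156 156 158 155 153 155
 152 151 153 155 156 158 157 150 139 145 137 120 134 145 144 144 143 144
 144 145 145 144]
402 [139 137 136 139 136 134 137 137 136 147 154 154 156 153 154 155 154 155
 151 152 152 154 155 156 149 139 132 114 104 125 137 137 136 137 137 137
 137 127 110  78]
420 [137 137 136 137 141 147 144 137 148 154 154 152 153 154 154 154 152 153
 152 153 153 153 148 142 143 140 113  89  69  55  53  56  52  61  64  70
  69  80  98 125]
```

The released cover measures at (516,-212) with yaw 0.06, against the tray at (515,-211.5) with yaw 0.057, and its full length is visible. Handing in.

```bash
python3 -c "
from bench import arm; print(arm.finish_job())"
```

```text
the job is handed in; nothing more can be done
None
```

The cover is lying on the tray's rim, measured within about 2 mm of centre and 0.01 rad of the tray's direction, with the gripper released and clear; I handed the job in at about 18 s, and no verdict was returned.

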